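# Put the sample-room tools back on their outlines

### The arm

A 6-joint arm with a two-finger parallel gripper is mounted at the origin on the work surface. World frame = base frame: x ahead of the robot, y to its left, z up, the work surface at z = 0. Lengths are in m, angles in rad, forces in N, time in s.
With the tool pointing down it reaches from about 0.275 to 0.875 m from the base axis. Payload 12.5 kg.
Tool frame: the origin (TCP) lies on the centre line of the jaws, within the pads' length; the fingertips stand r.finger_overhang ahead of it and the grasp point (between the pads) lies 3 mm ahead of it (r.finger_overhang is the distance from the TCP to the fingertips, in m); z points along the fingers, y is the line along which they close (so a half turn about z gives the same grasp; the last joint's range is limited). The gripper opens to 85 mm and grips with 20 to 120 N. Pads are 22 mm wide; open, the fingers measure 114 mm over their backs; the gripper's body (76 mm by 85 mm) begins 54 mm behind the grasp point. The pads swing forward as they close: fully open they stand 13 mm farther back than shut.
Start: joints at [-1.335, 0.351, 1.652, -0, 1.139, -0.085], TCP at [0.173, -0.522, 0.233] pointing down, gripper open.
Joint ranges: [-2.75, 2.75], [-0.79, 2.1], [0.01, 2.65], [-1.57, 4.71], [0.07, 3.14], [-2.87, 2.87]. Speed limits (rad/s): [2.22, 2.22, 2.79, 3.14, 3.14, 3.14].

### API

Orientations are given as a unit quaternion [x, y, z, w].
In Python, from cell import r, optics gives the robot as it stands. The module is installed in compiled form; this text tells all that it offers. Calls block until the motion is done:
- r.move_to(position, orientation): joint-space move of the TCP to a pose.
- r.move_linear(position, rot=None, vel=0.15): straight line of the TCP; rot=None keeps the orientation; vel is the mean speed in m/s.
- r.set_joints(angles): joint-space move.
- r.set_gripper(opening, squeeze=None): opening from 0.0 (shut) to 1.0 (fully open); squeeze is the grip in N (None keeps the last); returns when the fingers have stopped.
- r.sleep(seconds).
- r.inverse_kinematics(position, orientation): joint angles nearest the present ones, or None.
- optics.get_image(name): name is "scene" or "top"; returns a dict with "pixels" (480x640x3 uint8, red, green, blue), "depth" (480x640 float32, m along the optical axis (not along the pixel's ray), 0 where there is no reading), "fx", "fy", "cx", "cy" (pixels), "D" ([k1, k2, p1, p2, k3] as OpenCV has them; the pictures are not rectified), "camera_from_world" (4x4, takes a point from world to camera coordinates). Camera axes: x right, y down, z forward; pixel columns grow to the right and rows downward; lengths in m; the calibration is good to about 2 mm. A picture is of the moment at which its call begins.
A pose or a line that the arm cannot do raises r.PlanningError and nothing moves.
- r.hand_in(): hands the job in; it is judged then, once.
Readings, each from a call of its own:
- r.current_t(): time.
- r.current_q(): joint angles.
- r.current_qvel(): joint speeds.
- r.current_effort(): joint torques, N m.
- r.current_tool_pos(): TCP position.
- r.current_ee_rot(): TCP orientation.
- r.current_contact_force(): force on the tool from outside, world axes, zero at the start.
- r.current_torque(): the same for the moment, N m.
- r.current_opening(): opening from 0.0 (shut) to 1.0 (fully open).
- r.current_finger_force(): force on a finger pad.
Only numpy, scipy, OpenCV 4.12 (cv2) and the standard library are available. Lean on these libraries where they do the work, as an engineer would, in place of code of your own. Each camera call takes 0.05 s, during which the arm holds its last target. There are 200 camera calls.

### The job

Tidy the cutting mat: put each of the four metal tools (the large round weight, the small round weight, the square pin stand and the long strip template) on the white pad whose black silhouette has its shape and size, standing upright and covering the silhouette, with the square and the long tool turned to line up with theirs. Set them down, do not drop them, and leave the amber jar and the roll of tape where they are.

Things in the scene. Friction and masses are not known exactly. Their poses are not given: they have to be found in the camera images.
- weight_l_mid (a point): Large round steel weight, 0.4 to 0.65 kg: a disc 60 mm in diameter and 20 mm high with a round upright stem, 20 mm in diameter, on top (from 20 to 52 mm above its underside) to grip it by. It stands upright anywhere on the green mat (3 mm thick, its top at z = 0.003), z up. This point is on its axis, half-way up (26 mm above its underside).
- weight_s_mid (a point): Small round steel weight, 0.15 to 0.25 kg: a disc 36 mm in diameter and 20 mm high with a round upright stem, 16 mm in diameter, on top (from 20 to 50 mm above its underside) to grip it by. It stands upright anywhere on the green mat (3 mm thick, its top at z = 0.003), z up. This point is on its axis, half-way up (25 mm above its underside).
- stand_mid (a point): Square steel pin stand, about 0.2 kg: a plate 64 x 64 mm, 6 mm thick, with an upright square post, 10 x 10 mm, in the middle (from 6 to 50 mm above its underside) to grip it by; the post's faces are parallel to the plate's edges. It stands upright anywhere on the green mat (3 mm thick, its top at z = 0.003), z up. This point is on the post's axis, half-way up (25 mm above its underside); x and y run along the plate's edges.
- strip_mid (a point): Strip template, about 0.16 kg: an aluminium plate 110 (its x) x 30 (its y) mm, 6 mm thick, with a black upright grip bar along its middle, 44 (x) x 12 (y) mm, from 6 to 38 mm above its underside, to be gripped across its 12 mm. It stands upright anywhere on the green mat (3 mm thick, its top at z = 0.003), z up. This point is over the plate's middle, half-way up (19 mm above its underside).
- pad_l_top (a point): White flat pad fixed to the mat, 84 (its x) x 126 (its y) x 4 mm thick, with a black silhouette at its middle: a large disc 64 mm in diameter, for the large round weight. This point is the middle of the silhouette, on the pad's top face (7 mm above the bench); z up. Pads are turned at most 0.5 rad at the start and do not move.
- pad_s_top (a point): White flat pad fixed to the mat, 84 (its x) x 126 (its y) x 4 mm thick, with a black silhouette at its middle: a small disc 40 mm in diameter, for the small round weight. This point is the middle of the silhouette, on the pad's top face (7 mm above the bench); z up. Pads are turned at most 0.5 rad at the start and do not move.
- pad_stand_top (a point): White flat pad fixed to the mat, 84 (its x) x 126 (its y) x 4 mm thick, with a black silhouette at its middle: a square 68 x 68 mm with its sides along the pad's edges, for the pin stand (any of the four quarter turns will do). This point is the middle of the silhouette, on the pad's top face (7 mm above the bench); z up. Pads are turned at most 0.5 rad at the start and do not move.
- pad_strip_top (a point): White flat pad fixed to the mat, 84 (its x) x 126 (its y) x 4 mm thick, with a black silhouette at its middle: a long bar 114 mm along the pad's y and 34 mm along its x, for the strip template (the template's x along the pad's y, either way round). This point is the middle of the silhouette, on the pad's top face (7 mm above the bench); z up. Pads are turned at most 0.5 rad at the start and do not move.
- jar_mid (a point): Closed amber glass jar, 40 mm in diameter and 55 mm high, standing among the tools; leave it alone. This point is on its axis, half-way up.
- tape_mid (a point): Roll of yellow tape lying flat, 72 mm in outer diameter and 22 mm high, among the tools; leave it alone. This point is on its axis, half-way up.
Things that resemble listed ones, but are neither listed nor needed, are in the scene too. Leave any blue or red look-alike of the part that bears stand_mid alone.

How it is judged:
At the end, for the whole second after the job is handed in: Each of the four tools rests upright (within 0.1 rad) on the pad with its own silhouette, its middle within 12 mm of the silhouette's middle; the pin stand and the strip template are turned within 0.2 rad of their silhouettes; all are released and at rest (horizontal distance between weight_l_mid and pad_l_top below 0.012 m and z of weight_l_mid in the frame of pad_l_top between 0.022 and 0.03 m and angle between each of weight_l_mid, weight_s_mid, stand_mid, strip_mid's own z axis and vertical below 0.1 rad and linear speed of each of weight_l, weight_s, stand, strip below 0.02 m/s and horizontal distance between weight_s_mid and pad_s_top below 0.012 m and z of weight_s_mid in the frame of pad_s_top between 0.021 and 0.029 m and horizontal distance between stand_mid and pad_stand_top below 0.012 m and z of stand_mid in the frame of pad_stand_top between 0.021 and 0.029 m and horizontal distance between strip_mid and pad_strip_top below 0.012 m and z of strip_mid in the frame of pad_strip_top between 0.015 and 0.023 m and (angle between the x axis of stand_mid and the x axis of pad_stand_top, either way round below 0.2 rad or angle between the x axis of stand_mid and the y axis of pad_stand_top, either way round below 0.2 rad) and angle between the x axis of strip_mid and the y axis of pad_strip_top, either way round below 0.2 rad); the robot touches nothing.
It fails at once if a tool is dropped (it moves faster than 0.5 m/s, low over the table and out of the fingers) ((linear speed of weight_l above 0.5 m/s and height (world z) of weight_l_mid below 0.08 m and contact force between the fingers and weight_l below 0.3 N) or (linear speed of weight_s above 0.5 m/s and height (world z) of weight_s_mid below 0.08 m and contact force between the fingers and weight_s below 0.3 N) or (linear speed of stand above 0.5 m/s and height (world z) of stand_mid below 0.08 m and contact force between the fingers and stand below 0.3 N) or (linear speed of strip above 0.5 m/s and height (world z) of strip_mid below 0.08 m and contact force between the fingers and strip below 0.3 N)).
It fails at once if the amber jar is pushed more than 30 mm or knocked over (distance of jar_mid from where it was at the start of the episode above 0.03 m or angle between jar_mid's own z axis and vertical above 0.5 rad).
It fails at once if the roll of tape is pushed more than 30 mm or knocked over (distance of tape_mid from where it was at the start of the episode above 0.03 m or angle between tape_mid's own z axis and vertical above 0.5 rad).
It also fails if it takes over 123 s, if anything falls off the work surface, if the arm or the gripper's body presses on something with over 40 N, if the wrist force passes 120 N, or if a joint passes its speed limit or range.

## Working session

There is one attempt and no reset: what is moved stays moved. The work goes in short steps, each a Python script; the robot and the scene stay as the last script left them, time stands still between calls to the robot, and variables do not carry over. Pictures are saved under pics/ and viewed, at most 14 in all, crops included, and the job is handed in when it is done.

```bash
mkdir -p pics
python3 - <<'E'
from cell import r, optics
import cv2,pickle
for n in("top","scene"):
    d=optics.get_image(n);pickle.dump(d,open(n+"0.pkl","wb"));cv2.imwrite(f"pics/{n}0.png",d["pixels"][:,:,::-1])
    print(n,d["fx"],d["fy"],d["cx"],d["cy"],d["D"],d["camera_from_world"])
print(r.finger_overhang,r.current_t(),r.current_ee_rot(),r.current_opening())
E
```

```text
top 516.6398179196535 516.6398179196535 313.9044067347231 241.90604130126465 [0.0119627 0.        0.        0.        0.       ] [[-0.0199424  -0.99975446 -0.00966026  0.1544667 ]
 [-0.98021362  0.02145399 -0.1967765   0.43716439]
 [ 0.19693544  0.00554492 -0.98040078  1.39948728]
 [ 0.          0.          0.          1.        ]]
scene 479.39810550880156 479.39810550880156 315.4863751011119 241.83695441338878 [0.03032325 0.         0.         0.         0.        ] [[-0.03846693  0.99925039 -0.00435331 -0.10223216]
 [ 0.8575292   0.0307741  -0.513514   -0.38955493]
 [-0.5129951  -0.0234864  -0.85807017  1.63146392]
 [ 0.          0.          0.          1.        ]]
0.022 0.1 [ 9.87160277e-01  1.59732054e-01 -4.43809199e-05 -5.06226055e-04] 1.001814624824787
```

View pics/top0.png

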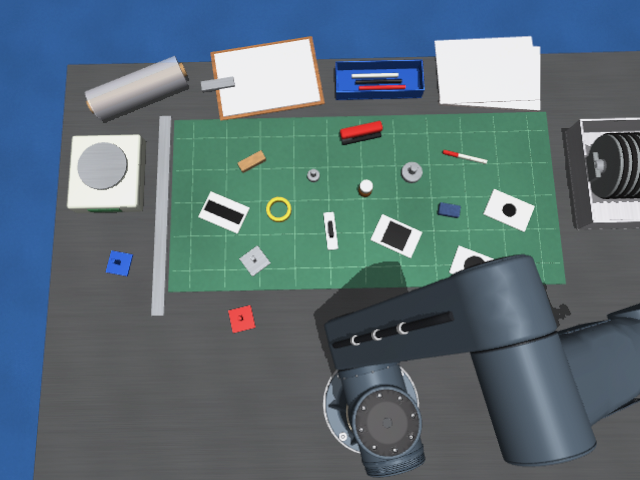

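View pics/scene0.png

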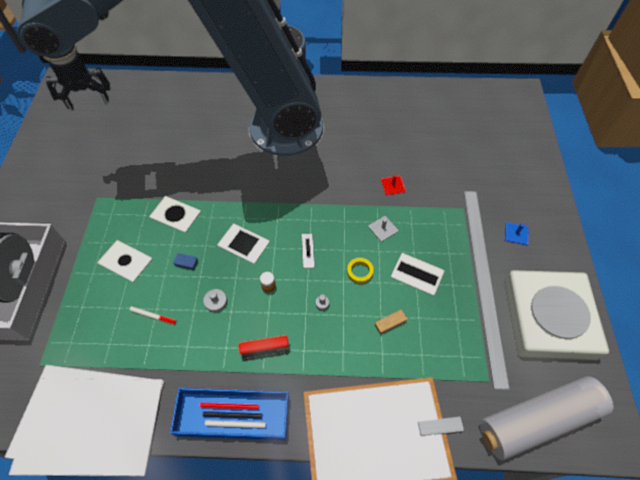

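The mat shows: large weight, top (412,172); small weight (313,174); strip (331,230); tape (279,209); jar (366,188). Pads: strip (224,212), stand (397,236), S (509,210), and L at scene (176,213).

Stand candidates in top: grey (255,261), blue (118,263), red (241,319). The grey one fits because it is steel and on the mat. I'll confirm it in a crop while measuring.

```bash
cat > h.py <<'E'
import numpy as np, cv2
def ray(d,uv,z):
    K=np.array([[d["fx"],0,d["cx"]],[0,d["fy"],d["cy"]],[0,0,1]])
    p=cv2.undistortPoints(np.float64(uv).reshape(-1,1,2),K,np.float64(d["D"])).reshape(-1,2)
    T=d["camera_from_world"];R=T[:3,:3];c=-R.T@T[:3,3]
    w=np.c_[p,np.ones(len(p))]@R
    return c+w*((z-c[2])/w[:,2])[:,None]
def cloud(d):
    v,u=np.mgrid[:480,:640];uv=np.c_[u.ravel(),v.ravel()]
    T=d["camera_from_world"];R=T[:3,:3];c=-R.T@T[:3,3]
    w=ray(d,uv,0)-c; s=d["depth"].ravel()/(w@R[2])
    return (c+w*s[:,None]).reshape(480,640,3)
def proj(d,P):
    T=d["camera_from_world"];K=np.array([[d["fx"],0,d["cx"]],[0,d["fy"],d["cy"]],[0,0,1]])
    return cv2.projectPoints(np.float64(P).reshape(-1,1,3),cv2.Rodrigues(T[:3,:3])[0],T[:3,3],K,np.float64(d["D"]))[0].reshape(-1,2)
def blob(mask,seed,rad=14):
    n,l,s,c=cv2.connectedComponentsWithStats(mask.astype(np.uint8))
    best=[i for i in range(1,n) if s[i,4]>15]
    i=min(best,key=lambda i:np.hypot(*(c[i]-seed)))
    return (l==i).astype(np.uint8),s[i,4]
def rect(d,m,z):
    c=max(cv2.findContours(m,cv2.RETR_EXTERNAL,cv2.CHAIN_APPROX_NONE)[0],key=len)
    w=ray(d,c.reshape(-1,2),z)[:,:2]
    (x,y),(a,b),t=cv2.minAreaRect(np.float32(w*1000))
    if a<b: a,b,t=b,a,t+90
    return np.round([x/1000,y/1000],4),np.round([a,b],1),round(((t+90)%180)-90,1)  # long-axis angle, deg
E
python3 - <<'E'
from h import *
import pickle
seeds={"top":dict(L=(412,172),S=(313,174),stand=(255,261),strip=(331,230),pS=(509,210),pstand=(397,236),pstrip=(224,212)),
"scene":dict(L=(215,300),S=(322,302),stand=(383,228),strip=(308,250),pL=(176,213),pS=(124,260),pstand=(243,243),pstrip=(417,273))}
for n in seeds:
    d=pickle.load(open(n+"0.pkl","rb"));I=d["pixels"].astype(int);C=cloud(d)
    hsv=cv2.cvtColor(d["pixels"],cv2.COLOR_RGB2HSV)
    for k,s in seeds[n].items():
        if k[0]=='p':
            m,a=blob(I.max(2)<60,s); print(n,k,"silh",a,rect(d,m,.007))
            m,a=blob((I.min(2)>130),s); print("    pad",a,rect(d,m,.007))
        else:
            notgreen=(hsv[...,1]<70)
            m,a=blob(notgreen,s); z={"L":.023,"S":.023,"stand":.009,"strip":.009}[k]
            print(n,k,a,rect(d,m,z))
            P=C[s[1]-25:s[1]+25,s[0]-25:s[0]+25].reshape(-1,3);q=P[(P[:,2]>.03)&(P[:,2]<.07)]
            print("    high pts",len(q),q.mean(0).round(4) if len(q) else'',np.percentile(P[:,2],[5,50,99]).round(4), np.ptp(q[:,:2],axis=0).round(3) if len(q) else '')
    if n=="top":
        u=lambda x0,y0,w,h,W,H:cv2.resize(d["pixels"][y0:y0+h,x0:x0+w],(W,H),interpolation=cv2.INTER_CUBIC)
        a=u(100,230,160,110,400,275);b=u(225,230,60,60,275,275)
        c=u(295,150,150,110,675,495)[:300]
        out=np.vstack([np.hstack([a,b]),c]);cv2.imwrite("pics/crop.png",out[:,:,::-1])
E
```

```text
top L 364 (array([ 0.6458, -0.1424]), array([61.4, 61. ]), 88.6)
    high pts 62 [ 0.6466 -0.1409  0.0496] [-0.0017  0.0039  0.0565] [0.021 0.031]
top S 140 (array([0.6448, 0.1441]), array([39.6, 35. ]), -1.3)
    high pts 43 [0.6444 0.1457 0.0468] [-0.002   0.0036  0.053 ] [0.018 0.02 ]
top stand 539 (array([0.3972, 0.3156]), array([66.5, 66.3]), 35.8)
    high pts 19 [0.3978 0.3161 0.0487] [-0.0011  0.0046  0.0348] [0.011 0.012]
top strip 435 (array([0.4805, 0.0974]), array([112.5,  32.6]), 5.1)
    high pts 69 [0.4806 0.0987 0.041 ] [-0.0017  0.0041  0.0432] [0.044 0.014]
top pS silh 119 (array([ 0.531 , -0.4184]), array([33.5, 31.5]), -5.2)
    pad 1148 (array([ 0.5302, -0.4186]), array([127.3,  86.1]), 63.8)
top pstand silh 470 (array([ 0.4615, -0.0901]), array([63.6, 62.9]), -26.3)
    pad 797 (array([ 0.4613, -0.0901]), array([127.8,  86.6]), 63.3)
top pstrip silh 381 (array([0.5427, 0.4062]), array([109.1,  30.2]), 65.3)
    pad 856 (array([0.5426, 0.4061]), array([128.3,  86. ]), 65.4)
scene L 447 (array([ 0.6526, -0.1398]), array([67.1, 61.2]), 48.4)
    high pts 71 [ 0.652
[... 375 characters left out ...]
[0.4837, 0.098 ]), array([117.1,  34.6]), 5.2)
    high pts 63 [0.4842 0.0983 0.0402] [-0.0012  0.0033  0.0426] [0.046 0.013]
scene pL silh 218 (array([ 0.3689, -0.3072]), array([52.2, 50.5]), 10.2)
    pad 781 (array([ 0.3692, -0.3069]), array([129.8,  87.7]), 67.0)
scene pS silh 87 (array([ 0.5333, -0.4178]), array([31.6, 25.8]), -88.0)
    pad 1136 (array([ 0.533 , -0.4178]), array([129.8,  87.3]), 63.9)
scene pstand silh 367 (array([ 0.4637, -0.0897]), array([60.3, 59.2]), 63.2)
    pad 723 (array([ 0.4636, -0.0895]), array([129.2,  87.1]), 63.4)
scene pstrip silh 318 (array([0.545 , 0.4065]), array([106.9,  25.8]), 66.0)
    pad 904 (array([0.5451, 0.4064]), array([128.7,  88. ]), 65.4)
```

View pics/crop.png

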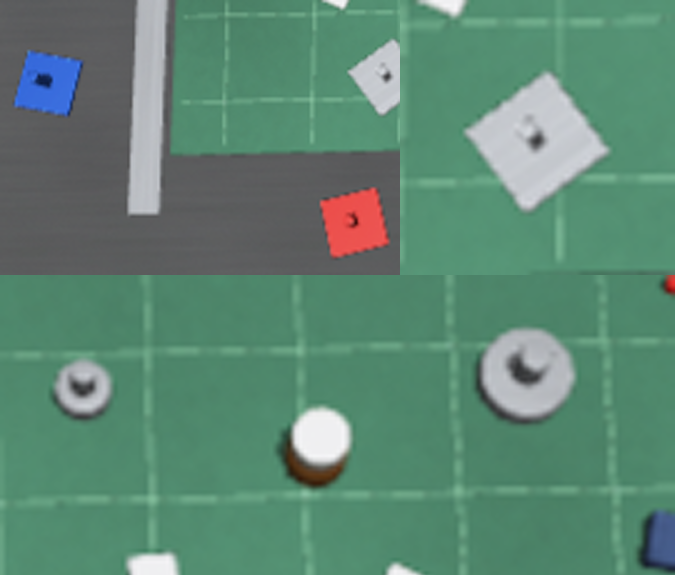

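The grey stand on the mat is confirmed: steel plate with a grey post, crop (535,130). The blue and red ones lie off the mat. Measured sizes and heights match the descriptions, so I'll average the two views and start with the strip.

```bash
cat > act.py <<'E'
from cell import r, optics
import numpy as np
def quat(xy,deg,sym):
    nom=np.degrees(np.arctan2(xy[1],xy[0]))+90
    if sym==0: t=nom
    else: t=min((deg+k*sym for k in range(-6,7)),key=lambda a:abs(a-nom))
    t=np.radians(t)/2
    return [np.cos(t),np.sin(t),0,0]
def show(s): print(s,round(r.current_t(),1),"tcp",r.current_tool_pos().round(4) if hasattr(r.current_tool_pos(),'round') else r.current_tool_pos(),"open",round(r.current_opening(),3),"F",np.round(r.current_contact_force(),1),"finger",np.round(r.current_finger_force(),1))
def pick(xy,deg,sym,z,sq):
    r.set_gripper(0.5,sq)
    r.move_to([*xy,.17],quat(xy,deg,sym))
    r.move_linear([*xy,z],vel=.12); show("down")
    r.set_gripper(0.0,sq); show("gripped")
    r.move_linear([*xy,.17],vel=.12); show("lifted")
def place(xy,deg,sym,z):
    r.move_to([*xy,.17],quat(xy,deg,sym)); show("over")
    r.move_linear([*xy,z+.02],vel=.12)
    r.move_linear([*xy,z+.0005],vel=.03); show("set")
    r.set_gripper(0.5); r.sleep(.2)
    r.move_linear([*xy,.17],vel=.12); show("clear")
E
python3 - <<'E'
from act import *
pick((.4822,.0978),5.1,180,.037,60)
E
```

```text
down 4.3 tcp [0.4826 0.0978 0.0376] open 0.506 F [ 0.5  0.3 -0.2] finger 0.0
gripped 4.7 tcp [0.4825 0.0977 0.0376] open 0.113 F [-1.1 -2.3  5.8] finger 58.7
lifted 6.0 tcp [0.4818 0.0977 0.1693] open 0.111 F [-1.2 -0.1 -1.1] finger 58.5
```

Run:
```python
from act import *
import cv2,pickle
place((.5438,.4063),65.4,180,.041)
pick((.399,.3157),35.8,90,.038,60)
for n in("top","scene"):
    d=optics.get_image(n);pickle.dump(d,open(n+"1.pkl","wb"));cv2.imwrite(f"pics/{n}1.png",d["pixels"][:,:,::-1])
```

```text
over 8.2 tcp [0.5439 0.406  0.1699] open 0.114 F [ 0.5  0.7 -1.2] finger 58.5
set 10.0 tcp [0.5437 0.4063 0.0416] open 0.114 F [-3.  -1.6  4.5] finger 59.2
clear 11.8 tcp [0.5435 0.4061 0.169 ] open 0.499 F [-0.1 -0.2  0.2] finger 0.0
down 14.3 tcp [0.3993 0.3159 0.0386] open 0.498 F [-0.   1.  -0.6] finger 0.0
gripped 14.7 tcp [0.3991 0.3158 0.0384] open 0.098 F [-1.1 -1.3  5.8] finger 58.9
lifted 15.9 tcp [0.3987 0.3155 0.1693] open 0.094 F [-0.1 -0.  -1.1] finger 58.5
```

View pics/top1.png

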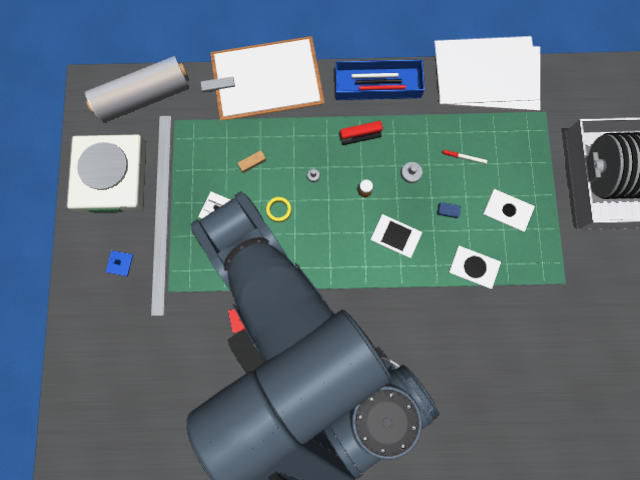

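The view shows the strip on its pad, partly hidden by the arm, and pad L clear at (475,267). Pin stand is in the gripper, so I'll remeasure pad L and carry on.

Run:
```python
from act import *
from h import *
import pickle
d=pickle.load(open("top1.pkl","rb"));I=d["pixels"].astype(int)
m,a=blob(I.max(2)<60,(475,267));c=rect(d,m,.007);print("pL top",c)
p=(np.array(c[0])+[.3689,-.3072])/2;print(p)
assert np.hypot(*(p-[.3675,-.307]))<.005
place((.4625,-.09),63.3,90,.042)
pick((.649,-.1405),0,0,.049,100)
place(tuple(p),0,0,.053)
pick((.6467,.1445),0,0,.049,80)
place((.532,-.4182),0,0,.053)
r.move_to([.173,-.522,.25],quat((.173,-.522),0,0)) 
import cv2
for n in("top","scene"):
    d=optics.get_image(n);pickle.dump(d,open(n+"2.pkl","wb"));cv2.imwrite(f"pics/{n}2.png",d["pixels"][:,:,::-1])
```

```text
pL top (array([ 0.367 , -0.3074]), array([58.9, 54.3]), 88.8)
[ 0.36795 -0.3073 ]
over 17.6 tcp [ 0.4627 -0.0893  0.17  ] open 0.095 F [-0.2 -0.1 -2.4] finger 58.5
set 19.4 tcp [ 0.4622 -0.0899  0.0424] open 0.095 F [-3.5  1.1  3.1] finger 59.2
clear 21.3 tcp [ 0.4622 -0.0899  0.1694] open 0.501 F [ 0.4 -0.1 -1.4] finger 0.0
down 23.4 tcp [ 0.6495 -0.1406  0.0499] open 0.5 F [-0.2  0.9 -0.5] finger 0.0
gripped 23.8 tcp [ 0.6499 -0.1407  0.0501] open 0.163 F [3.6 0.1 5.4] finger 98.0
lifted 25.0 tcp [ 0.6485 -0.1404  0.169 ] open 0.166 F [-0.1  0.1 -5.2] finger 98.1
over 26.2 tcp [ 0.3689 -0.3073  0.1702] open 0.169 F [ 0.7  0.5 -3.7] finger 98.1
set 28.0 tcp [ 0.3683 -0.3075  0.0539] open 0.167 F [-1.2  1.9  6.6] finger 99.4
clear 29.7 tcp [ 0.3677 -0.307   0.1694] open 0.499 F [-1.6  0.5  0.4] finger 0.0
down 33.0 tcp [0.6472 0.1446 0.0499] open 0.502 F [-0.1 -0.2  0.2] finger 0.0
gripped 33.4 tcp [0.647  0.1445 0.0499] open 0.121 F [-2.1 -0.4  4.7] finger 78.3
lifted 34.6 tcp [0.6463 0.1444 0.169 ] open 0.119 F [ 0.3  0.5 -3.1] finger 78.3
over 36.6 tcp [ 0.5327 -0.4173  0.17  ] open 0.12 F [ 1.3  0.3 -2.9] finger 78.3
set 38.4 tcp [ 0.5321 -0.4183  0.0541] open 0.121 F [-2.4  0.7  4.4] finger 79.4
clear 40.1 tcp [ 0.5317 -0.4179  0.169 ] open 0.5 F [0.2 1.  0.2] finger 0.0
```

View pics/scene2.png

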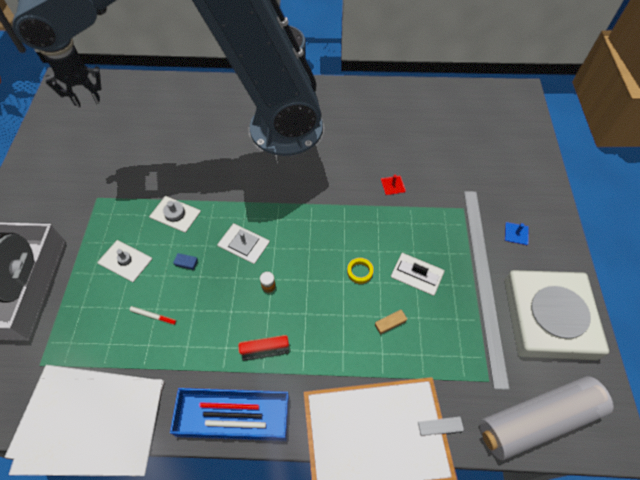

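All four tools stand on their own pads: L (174,210), S (124,258), stand (243,240), strip (417,271). I'll check the placement with depth and one enlarged crop.

Run:
```python
from h import *
import pickle
pads=dict(pL=(.368,-.3073,.052),pS=(.532,-.4182,.05),pst=(.4625,-.09,.05),pstrip=(.5438,.4063,.038))
tiles=[]
for n in("scene","top"):
    d=pickle.load(open(n+"2.pkl","rb"));C=cloud(d)
    for k,(x,y,h) in pads.items():
        q=C.reshape(-1,3);q=q[(np.hypot(q[:,0]-x,q[:,1]-y)<.035)&(q[:,2]>.007+h-.012)&(q[:,2]<.08)]
        print(n,k,len(q),((np.median(q,0)-[x,y,0])*1000).round(1) if len(q) else '')
        if n=="scene":
            u,v=proj(d,[x,y,.007])[0].astype(int);tiles.append(cv2.resize(d["pixels"][v-30:v+30,u-40:u+40],(400,300),interpolation=cv2.INTER_CUBIC))
cv2.imwrite("pics/fin.png",np.vstack([np.hstack(tiles[:2]),np.hstack(tiles[2:])])[:,:,::-1])
```

```text
scene pL 50 [ 0.9  0.9 56.2]
scene pS 37 [ 1.3  3.6 55.1]
scene pst 16 [ 1.5  2.  54. ]
scene pstrip 93 [ 1.7  2.4 43.5]
top pL 6 [ 5.5  1.6 60. ]
top pS 36 [-3.3  2.1 56.1]
top pst 17 [-1.9  3.4 56.1]
top pstrip 76 [-1.9  3.  44.7]
```

View pics/fin.png

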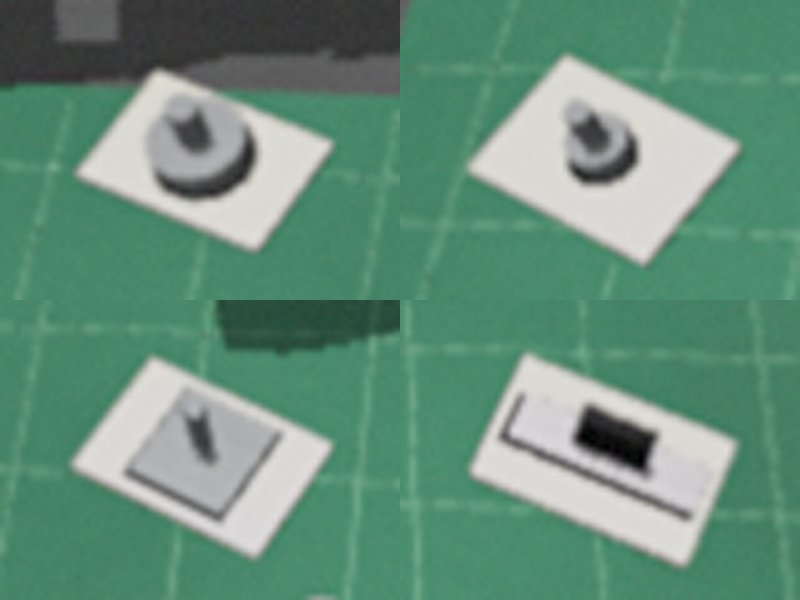

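The crop shows each tool upright and centred on its silhouette, square and strip aligned. Offsets are about 2–4 mm; one top-view reading of L gave 6 mm from only 6 points.

```bash
python3 -c "
from cell import r
print(r.current_t(), r.hand_in())"
```

```text
the job is handed in; nothing more can be done
41.65 None
```

I placed all four tools upright on their matching pads, within about 4 mm of the silhouettes by the camera check, left the jar and tape untouched, and handed the job in at 41.7 s; no verdict came back.

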